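Load the stick blender's battery into its spring charger

TASK

Put the cylindrical battery into the charger cradle: first lay it in with its flat end towards the sprung plate and its studded end resting up on top of the retaining lip, and let go of it. Then push the studded end along against the spring until it clears the lip and bring it down behind the lip, so that the battery lies level and fully home in both saddles, clamped between the sprung plate and the lip. Leave the other kitchen things where they are.

Things in the scene. Friction and masses are not known exactly. Their poses are not given: they have to be found in the camera images.
- battery_center (a point): Centre of the black cylindrical battery (loose, about 0.3 kg), on its axis, half-way along the barrel. Barrel 44 mm diameter, 120 mm long, a narrow steel band near the stud end. x runs along the barrel, to the stud end (+60 mm); the other end (-60 mm) is flat. It may be rolled to any angle about x. At the start it lies level in the rest, axis 36 mm above the table.
- battery_stud (a point): Tip of the battery's brass stud: a button 16 mm diameter that stands 6 mm out of the middle of one end of the barrel, on the axis, 66 mm from battery_center. Axes as battery_center.
- rest: White plastic rest that holds the battery at the start, fixed. Base 110 x 62 x 8 mm, long along its x; two V saddles 16 mm wide centred 42 mm either side of the middle, about 28 mm high; open between them, so fingers can straddle the battery's middle. Origin under its middle at table height; the battery lies along x, stud to +x.
- charger: Charger cradle, fixed. Origin at table height under the middle of the seated barrel; x points along it from the sprung plate to the lip, z up. Base plate x -122 to +78 mm, 76 mm wide, top at 12 mm. Spring housing x -121 to -83 mm, 64 mm wide, top at 72 mm. Two cheeks, inner faces at y = +-26 mm, x +34 to +68 mm, tops at 58 mm, keep the stud end from rolling off sideways.
- charger_seat (a point): Where the seated barrel's middle lies: 42 mm above the charger's origin, same axes. The battery is then level, stud to +x, underside 13 mm below the lip's top. Two 45-degree V saddles, at charger x -55 to -37 and +36 to +54 mm, 60 mm wide, tops about 32 mm high, carry and centre it; between them it is open down to the base plate, for fingers.
- charger_lip (a point): Middle of the retaining lip's inner top edge, at charger x = 60 mm, z = 33 mm. The lip is a wall across the cradle, 8 mm thick (x 60 to 68 mm), 50 mm wide, flat on top. Seated, the barrel's stud end bears on its inner face, the stud passing over the top (stud's underside 1 mm above it).
- plate (a joint): Travel of the sprung plate (m): 0 free, grows as pushed to the charger's -x, stop at 0.018. Steel disc 40 mm diameter on a coil spring, centre z = 42 mm, face at charger x = -54 mm when free. 2 N at first plus 0.5 N per mm; springs back. A tilted battery must push it in about 10 mm for its stud end to clear the lip; seated, it stays pushed in 6 mm.
- bowl: Steel mixing bowl 140 mm across, 65 mm high, a bystander; origin under its middle.
- jar: Glass jar 68 mm diameter, 110 mm high, a bystander; origin under its middle.
- tub: White open food tub 110 x 150 x 70 mm, a bystander; origin under its middle.
There are look-alikes about, which are no part of the job. Leave any green or turquoise look-alike of the part that bears battery_center alone.

How it is judged:
By the outcome, as a careful person would: the job done as asked, in the order asked, and still so for the second after the job is handed in, with the robot touching nothing.
It also fails if it takes over 51 s, if anything falls off the work surface, if the arm or the gripper's body presses on something with over 40 N, if the wrist force passes 120 N, or if a joint passes its speed limit or range.

ROBOT

A 7-joint arm with a two-finger parallel gripper is mounted at the origin on the work surface. World frame = base frame: x ahead of the robot, y to its left, z up, the work surface at z = 0. Lengths are in mm, angles in rad, forces in N, time in s.
With the tool pointing down it reaches from about 400 to 875 mm from the base axis. Payload 4.4 kg.
Tool frame: the origin (TCP) lies midway between the tips of the shut fingers; the grasp point (between the pads) lies 19 mm behind it (ctrl.grasp_offset is the distance from the TCP to the grasp point, in mm); z points along the fingers, y is the line along which they close (so a half turn about z gives the same grasp; the last joint's range is limited). The gripper opens to 85 mm and grips with 20 to 120 N. Pads are 22 mm wide; open, the fingers measure 114 mm over their backs; the gripper's body (76 mm by 85 mm) begins 54 mm behind the grasp point. The pads swing forward as they close: fully open they stand 13 mm farther back than shut.
Start: joints at [1.189, 0.628, 0.038, 1.517, -0.027, 0.996, -0.02], TCP at [201.903, -617.862, 231.313] pointing down, gripper open.
Joint ranges: [-3.06, 3.06], [-0.37, 2.12], [-1.25, 1.32], [0.18, 2.47], [-1.1, 4.24], [0.23, 1.98], [-2.94, 2.94]. Speed limits (rad/s): [2.57, 2.57, 3.14, 3.14, 3.14, 3.14, 3.14].

INTERFACE

Orientations are given as a unit quaternion [x, y, z, w].
In Python, from rig import ctrl, eyes, job_done gives the robot as it stands.
- The arm moves only by the shell command python3 -m crank 'ROWS' [FORCE]. ROWS is JSON, one flat list of numbers, 7 for each row, row after row: the finger opening in m, from 0 to 0.0854, then the shift along the tool's x, y, z in m, then the turn, a rotation vector about the tool's x, y, z in rad. In form: [hand, tx, ty, tz, ax, ay, az, hand, tx, ty, tz, ax, ay, az, ...]. A call has 1 to 12 rows; each row shifts and turns the commanded pose from where the row before left it, along the tool's axes as they then stand; what a row does not reach is not made up. A row lasts 1/12 s, in which the tool goes at most 41.7 mm and 7.16 degrees, less where a joint would pass 70% of its speed; a pose out of reach is approached as far as the arm can. A call with a gripper value outside its range is refused whole. The fingers move at their own pace and stop on an object; FORCE is the grip in N (left out, the last holds). Time passes only in rows, so rows that do not move let the fingers close. It gives the time, the measured TCP pose, the force, the opening and the grip force at its end, in the units of the state.
- ctrl.get_obs(): the state, without advancing time (a new reading comes with each control period).
- eyes.read_camera(name): name is "scene" or "top" or "wrist"; returns the picture (420x560x3 uint8, red, green, blue); there is no depth.
- eyes.camera_info(name): a dict with "mtx" (3x3 intrinsics, pixels), "k1" (the pictures are not rectified: a ray, as slopes to the right and down, at radius r is drawn at 1 + k1 r^2 times it, then the intrinsics apply), "rvec" (rotation vector, rad) and "tvec" (3), from world to camera coordinates, as OpenCV has them; the wrist camera has in their place "hand_eye" (4x4, takes a point from camera to tool coordinates, whose origin is the TCP and whose axes are the flange's). Camera axes: x right, y down, z forward; pixel columns grow to the right and rows downward; lengths in mm; the calibration is good to about 2 mm. A picture is of the moment at which its call begins: read the wrist's pose just before it. camera_info takes no time and is no camera call.
- job_done(): hands the job in; it is judged then, once.
The state is a dict: "clock": time; "q": joint angles; "joint_velocities": joint speeds; "joint_efforts": joint torques, N m; "ee_pos": TCP position; "tool_rot": TCP orientation; "wrist_force": force on the tool from outside, world axes, zero at the start; "ft_torque": the same for the moment, N m; "gripper_width": finger opening in mm; "finger_force": force on a finger pad.
Only numpy, scipy, OpenCV 4.12 (cv2) and the standard library are available. Lean on these libraries where they do the work, as an engineer would, in place of code of your own. Each camera call takes 0.05 s, during which the arm holds its last target. There are 200 camera calls.

## Working session

There is one attempt and no reset: what is moved stays moved. The work goes in short steps, Python scripts to look and compute and a shell command to move; the robot and the scene stay as the last step left them, time stands still between calls to the robot, and variables do not carry over. Pictures are saved under pics/ and viewed, at most 10 in all, crops included, and the job is handed in when it is done.

```bash
ls; mkdir -p pics
python3 - <<'E'
from rig import ctrl, eyes
import cv2
o=ctrl.get_obs()
print({k:o[k] for k in o})
for n in ("scene","top"):
    im=eyes.read_camera(n); cv2.imwrite(f"pics/{n}0.png",im[:,:,::-1])
    print(n,eyes.camera_info(n))
print(eyes.camera_info("wrist"),ctrl.grasp_offset)
E
```

```text
pics
{'clock': 0.0, 'q': array([ 1.18919047,  0.62935471,  0.03841709,  1.51839923, -0.02700935,
        0.9962776 , -0.01998417]), 'joint_velocities': array([-0.00019638, -0.00052823, -0.00148744, -0.00097403, -0.00065073,
        0.00075285,  0.00186628]), 'joint_efforts': array([ 7.88569560e-04, -5.63384843e+01,  1.22604165e+00, -1.93441987e+01,
        1.09389154e-02,  1.04934137e-02,  1.35036686e-05]), 'ee_pos': array([ 201.72413538, -617.23569254,  230.37307736]), 'tool_rot': array([ 9.87556388e-01,  1.57262384e-01, -1.53042560e-04, -9.48631567e-04]), 'wrist_force': array([-0.33147481, -0.06166716,  0.1573926 ]), 'ft_torque': array([-0.02899557,  0.02631244, -0.04133805]), 'finger_force': 0.0, 'gripper_width': 85.56700232327435}
scene {'mtx': array([[514.33550828,   0.        , 268.89631207],
       [  0.        , 514.33550828, 215.62420672],
       [  0.        ,   0.        ,   1.        ]]), 'k1': -0.15560467356874713, 'rvec': array([ 1.2719921 ,  2.19715514, -1.01329599]), 'tvec': array([ 291.04185263, -249.70832425, 1691.87447817])}
top {'mtx': array([[418.49301068,   0.        , 285.96280163],
       [  0.        , 418.49301068, 208.16197817],
       [  0.        ,   0.        ,   1.        ]]), 'k1': -0.018334732293011573, 'rvec': array([ 2.1973075 , -1.96227188,  0.2402636 ]), 'tvec': array([ -72.35834558,  545.99648563, 1023.75692451])}
{'mtx': array([[334.28368949,   0.        , 278.13320617],
       [  0.        , 334.28368949, 207.99573353],
       [  0.        ,   0.        ,   1.        ]]), 'k1': -0.01858960752991825, 'hand_eye': array([[-1.78835273e-03, -9.63205923e-01, -2.68758538e-01,
         6.83802120e+01],
       [ 9.99998366e-01, -1.79369027e-03, -2.25692265e-04,
         5.41396398e-01],
       [-2.64681447e-04, -2.68758503e-01,  9.63207557e-01,
        -1.41369315e+02],
       [ 0.00000000e+00,  0.00000000e+00,  0.00000000e+00,
         1.00000000e+00]])} 18.700000000000003
```

View pics/top0.png

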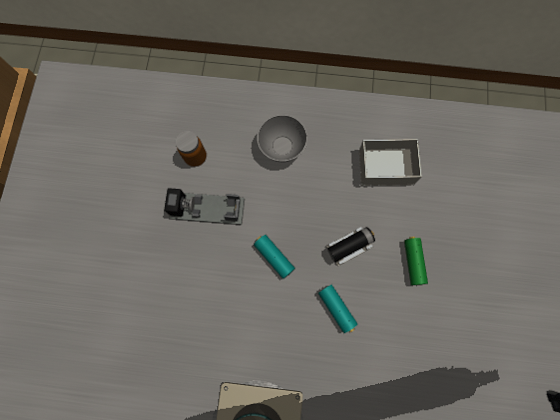

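View pics/scene0.png

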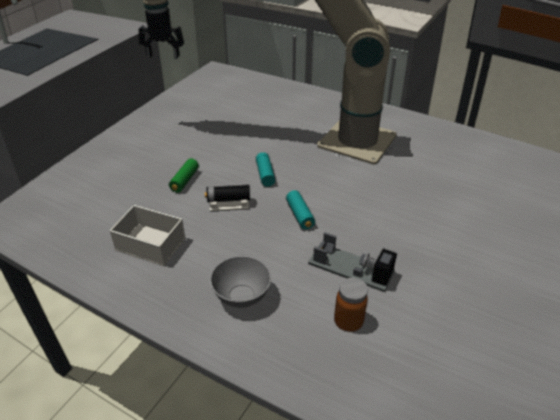

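Candidates in top view: black with steel band at (350,245), teal at (274,257) and (338,309), green at (416,261). The black one, lying in the white rest, is the battery. The charger is at (205,207), housing on the left and lip on the right. Next is a close crop.

```bash
cat > h.py <<'E'
import numpy as np, cv2
from rig import ctrl, eyes
from scipy.spatial.transform import Rotation as R
def cam(n,o=None):
    c=eyes.camera_info(n)
    if 'rvec' in c:
        Rm=cv2.Rodrigues(c['rvec'])[0]; return c['mtx'],c['k1'],Rm,np.array(c['tvec']).ravel()
    T=np.eye(4); T[:3,:3]=R.from_quat(o['tool_rot']).as_matrix(); T[:3,3]=o['ee_pos']
    W=np.linalg.inv(T@c['hand_eye']); return c['mtx'],c['k1'],W[:3,:3],W[:3,3]
def ray(C,uv):
    M,k,Rm,t=C
    p=cv2.undistortPoints(np.array([[uv]],float),M,np.array([k,0,0,0.]))[0,0]
    return -Rm.T@t, Rm.T@np.array([*p,1])
def onz(C,uv,z):
    o,d=ray(C,uv); return o+d*(z-o[2])/d[2]
def proj(C,P):
    M,k,Rm,t=C
    return cv2.projectPoints(np.atleast_2d(np.array(P,float)),cv2.Rodrigues(Rm)[0],t,M,np.array([k,0,0,0.]))[0][:,0]
E
python3 - <<'E'
import cv2,numpy as np
a=cv2.imread('pics/top0.png')
b=cv2.resize(a[215:275,315:385],None,fx=5.7,fy=5.7,interpolation=cv2.INTER_CUBIC)
c=cv2.resize(a[177:237,157:251],None,fx=4.25,fy=4.25,interpolation=cv2.INTER_CUBIC)
c=cv2.resize(a[183:231,157:251],None,fx=8,fy=8,interpolation=cv2.INTER_CUBIC)
cv2.imwrite('pics/crop_c.png',c);
b=cv2.resize(a[220:270,320:380],None,fx=8,fy=8,interpolation=cv2.INTER_CUBIC)
cv2.imwrite('pics/crop_b.png',b)
E
```

```text
(no output)
```

View pics/crop_b.png

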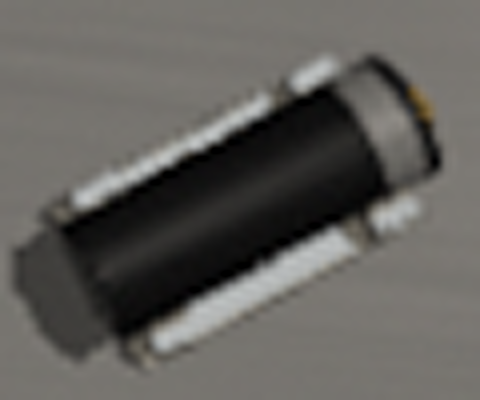

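View pics/crop_c.png

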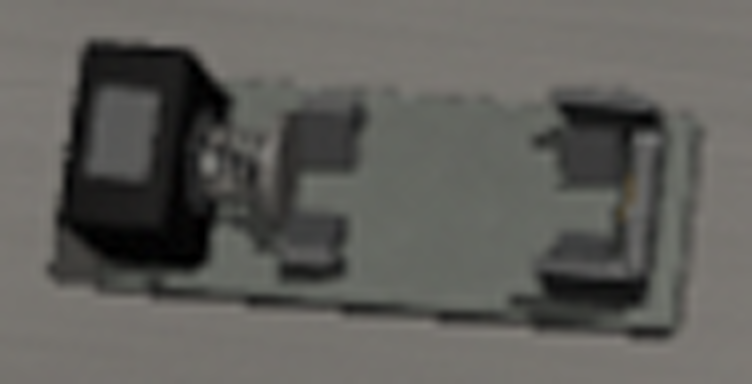

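The black battery has a steel band and brass stud, with the stud at top px (373.1,232.9) and the flat end lower left at about (327,257). The charger has its housing on the left; its right base corners are at about px (244.5,197.7) and (241.5,223.4).

Run:
```python
from h import *
from scipy.optimize import least_squares
C=cam('top'); print('campos',-C[2].T@C[3])
f=lambda x,y,s=8,x0=157,y0=183:((x+.5)/s-.5+x0,(y+.5)/s-.5+y0)
fb=lambda x,y:f(x,y,8,320,220)
# charger corners: local points vs pixels (determine y sign by handedness)
for uv in [(55,275),(680,325),(700,118),(90,45),(190,50)]: print(uv,onz(C,f(*uv),12 if uv[1]>100 else 72).round(1))
print('stud',onz(C,fb(425,103),36),'flat ctr',onz(C,fb(62,300),36))
L=[((78,-38,12),(678,322)),((78,38,12),(700,118)),((-122,-38,12),(52,275)),((-121,32,72),(90,45)),((-83,32,72),(190,50))]
def pose(p,l):
    c,s=np.cos(p[2]),np.sin(p[2]); l=np.atleast_2d(l); return np.c_[p[0]+c*l[:,0]-s*l[:,1],p[1]+s*l[:,0]+c*l[:,1],l[:,2]]
for sg in (1,-1):
    l=np.array([a for a,b in L],float); uv=np.array([f(*b) for a,b in L])
    r=min((least_squares(lambda p:(proj(C,pose(p,l))-uv).ravel(),[600,100,a]) for a in (0,1.57,3.1,-1.57)),key=lambda r:r.cost)
    print(r.x,r.cost,r.fun.round(1)); break
```

```text
campos [ 286.01681977  -43.53522162 1125.93303366]
(55, 275) [502.3 321.8  12. ]
(680, 325) [509.1 106.7  12. ]
(700, 118) [582.3 109.9  12. ]
(90, 45) [568.6 305.   72. ]
(190, 50) [570.5 271.8  72. ]
stud [ 518.50599375 -245.06905596   36.        ] flat ctr [ 439.95169519 -131.48611689   36.        ]
[542.34282912 189.2023251    4.73793567] 15.260398111532801 [-1.2  1.2 -0.8 -0.1  4.5  0.8 -2.1 -1.2 -0.3 -0.6]
```

```bash
python3 -m crank '[0.085,0.032,-0.026,0,0,0,0,0.085,0.032,-0.026,0,0,0,0,0.085,0.032,-0.026,0,0,0,0,0.085,0.032,-0.026,0,0,0,0,0.085,0.032,-0.026,0,0,0,0,0.085,0.032,-0.026,0,0,0,0,0.085,0.032,-0.026,0,0,0,0,0.085,0.032,-0.026,0,0,0,0,0.085,0.032,-0.026,0,0,0,0,0.085,0.032,-0.026,0,0,0,0,0.085,0.032,-0.026,0,0,0,0,0.085,0.032,-0.026,0,0,0,0]'
python3 -m crank '[0.085,0,0,0,0,0,-0.12,0.085,0,0,0,0,0,-0.12,0.085,0,0,0,0,0,-0.12,0.085,0,0,0,0,0,-0.12,0.085,0,0,0,0,0,-0.12,0.085,0,0,0,0,0,-0.12,0.085,0,0,0,0,0,-0.12,0.085,0,0,0,0,0,-0.12,0.085,0,0,0,0,0,-0.12,0.085,0,0,0,0,0,-0.12,0.085,0,0,0,0,0,-0.12,0.085,0,0,0,0,0,-0.12]'
python3 -m crank '[0.085,0,0,0,0,0,-0.12,0.085,0,0,0,0,0,-0.12,0.085,0,0,0,0,0,-0.12,0.085,0,0,0,0,0,-0.062,0.085,0,0,0,0,0,0]'
python3 - <<'E'
from h import *
o=ctrl.get_obs(); im=eyes.read_camera('wrist'); cv2.imwrite('pics/w1.png',im[:,:,::-1])
m=R.from_quat(o['tool_rot']).as_matrix(); print(o['clock'],o['ee_pos'],m.round(3),o['q'].round(2)); np.save('w1.npy',np.r_[o['ee_pos'],o['tool_rot']])
E
```

```text
clock: 1.1
ee_pos: [470.5, -200.1, 231.2]
tool_rot: [0.988, 0.157, -0.0, -0.0]
wrist_force: [0.8, 0.3, -0.1]
gripper_width: 84.9
finger_force: 0.0
clock: 2.1
ee_pos: [469.7, -202.0, 231.0]
tool_rot: [0.637, 0.771, -0.0, -0.0]
wrist_force: [0.1, 0.2, -0.4]
gripper_width: 85.0
finger_force: 0.0
clock: 2.52
ee_pos: [469.7, -202.1, 231.0]
tool_rot: [0.463, 0.886, 0.0, -0.0]
wrist_force: [-0.1, 0.4, 0.1]
gripper_width: 84.8
finger_force: 0.0
2.5167 [ 469.66067051 -202.11269574  230.96128441] [[-0.571  0.821 -0.001]
 [ 0.821  0.571  0.001]
 [ 0.001 -0.    -1.   ]] [ 0.7   0.47 -0.5   1.89  0.29  0.86  0.66]
```

View pics/w1.png

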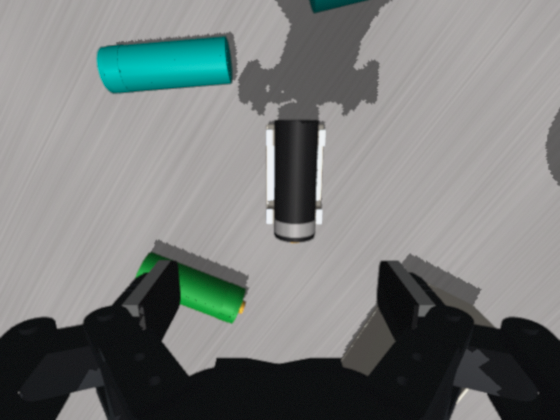

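Wrist view: the battery is centred near (296,180), flat end at the top (y≈120) and banded stud end at the bottom (y≈240), lying in the white rest. The green decoy is at (195,290) and the teal ones are at the upper left.

Run:
```python
from h import *
g=cv2.imread('pics/w1.png',0).astype(int)
for y in (140,160,180,195,225): print(y,list(zip(range(262,332),g[y,262:332]))[::1] if y==160 else [ (x,g[y,x]) for x in list(range(268,280))+list(range(312,326))])
for x in (290,296,302): print(x,[(y,g[y,x]) for y in list(range(112,126))+list(range(218,246))])
```

```text
140 [(268, np.int64(237)), (269, np.int64(238)), (270, np.int64(237)), (271, np.int64(230)), (272, np.int64(209)), (273, np.int64(164)), (274, np.int64(100)), (275, np.int64(43)), (276, np.int64(16)), (277, np.int64(19)), (278, np.int64(20)), (279, np.int64(21)), (312, np.int64(26)), (313, np.int64(25)), (314, np.int64(22)), (315, np.int64(23)), (316, np.int64(28)), (317, np.int64(77)), (318, np.int64(153)), (319, np.int64(218)), (320, np.int64(235)), (321, np.int64(238)), (322, np.int64(238)), (323, np.int64(236)), (324, np.int64(225)), (325, np.int64(197))]
160 [(262, np.int64(165)), (263, np.int64(163)), (264, np.int64(159)), (265, np.int64(154)), (266, np.int64(179)), (267, np.int64(221)), (268, np.int64(236)), (269, np.int64(238)), (270, np.int64(238)), (271, np.int64(238)), (272, np.int64(234)), (273, np.int64(210)), (274, np.int64(134)), (275, np.int64(57)), (276, np.int64(21)), (277, np.int64(19)), (278, np.int64(21)), (279, np.int64(21)), (280, np.int64(25)), (281, np.int64(23)), (282, np.int64(25)), (283, np.int64(26)), (284, np.int64(28)), (285, np.int64(28)), (286, np.int
[... 4694 characters left out ...]
int64(28)), (122, np.int64(29)), (123, np.int64(37)), (124, np.int64(48)), (125, np.int64(49)), (218, np.int64(35)), (219, np.int64(36)), (220, np.int64(37)), (221, np.int64(38)), (222, np.int64(50)), (223, np.int64(89)), (224, np.int64(133)), (225, np.int64(155)), (226, np.int64(160)), (227, np.int64(161)), (228, np.int64(161)), (229, np.int64(160)), (230, np.int64(160)), (231, np.int64(160)), (232, np.int64(160)), (233, np.int64(161)), (234, np.int64(160)), (235, np.int64(154)), (236, np.int64(135)), (237, np.int64(95)), (238, np.int64(53)), (239, np.int64(35)), (240, np.int64(41)), (241, np.int64(76)), (242, np.int64(129)), (243, np.int64(160)), (244, np.int64(167)), (245, np.int64(168))]
```

```bash
cat >> h.py <<'E'
from scipy.optimize import least_squares
def barrel(p,z=36,tilt=0,n=180):
    # p: cx,cy,yaw (of +x stud axis); rim points of both barrel ends
    a=R.from_euler('zy',[p[2],-tilt]).as_matrix(); t=np.linspace(0,2*np.pi,n)
    l=np.concatenate([np.c_[np.full(n,s),22*np.cos(t),22*np.sin(t)] for s in (-60,60)])
    return l@a.T+[p[0],p[1],z]
def sdist(C,P,uv):
    h=cv2.convexHull(proj(C,P).astype(np.float32))
    return [cv2.pointPolygonTest(h,(float(u),float(v)),True) for u,v in uv]
def wcam(f):
    s=np.load(f); return cam('wrist',dict(ee_pos=s[:3],tool_rot=s[3:]))
E
python3 - <<'E'
from h import *
C=wcam('w1.npy')
E=[(274.2,160),(274.2,180),(273.9,195),(273.4,225),(317.6,140),(316.5,160),(315.8,180),(315.4,195),(314.8,225),(296,119.3),(290,119.3),(302,119.1),(290,241.7),(302,241.6)]
r=least_squares(lambda p:sdist(C,barrel(p),E),[475,-195,-.96],diff_step=1e-4,x_scale=[1,1,.01])
print(r.x,np.degrees(r.x[2]),np.round(r.fun,2))
s=np.load('w1.npy'); m=R.from_quat(s[3:]).as_matrix()
print('shift tool',m.T@(np.r_[r.x[:2],36]-s[:3]), 'tool yaw of -x',np.degrees(np.arctan2(-m[1,0],-m[0,0])))
E
```

```text
[ 481.68575374 -189.47927265   -0.96714577] -55.41337066204037 [0.92 0.9  0.58 0.05 0.26 0.68 0.71 0.6  0.19 0.5  0.52 0.27 0.75 0.64]
shift tool [  3.32524684  17.12923971 194.96061219] tool yaw of -x -55.15237963476569
```

```bash
python3 -m crank '[0.085,0.0035,0.017,0,0,0,0,0.085,0,0,0.036,0,0,0,0.085,0,0,0.036,0,0,0,0.085,0,0,0.036,0,0,0,0.085,0,0,0.036,0,0,0,0.085,0,0,0.036,0,0,0,0.085,0,0,0.036,0,0,0,0.085,0,0,0,0,0,0,0.085,0,0,0,0,0,0]'
python3 -m crank '[0.03,0,0,0,0,0,0,0.03,0,0,0,0,0,0,0.03,0,0,0,0,0,0,0.03,0,0,0,0,0,0,0.03,0,0,0,0,0,0,0.03,0,0,0,0,0,0]' 60
```

```text
clock: 3.32
ee_pos: [480.6, -188.8, 14.1]
tool_rot: [0.464, 0.886, -0.001, -0.002]
wrist_force: [-0.3, 0.3, 0.8]
gripper_width: 85.2
finger_force: 0.0
clock: 3.82
ee_pos: [482.8, -190.6, 17.9]
tool_rot: [0.464, 0.886, -0.0, 0.002]
wrist_force: [-1.9, -0.4, 11.9]
gripper_width: 42.5
finger_force: 59.3
```

```bash
python3 -m crank '[0.03,0,0,-0.01,0,0,0,0.03,0,0,-0.03,0,0,0,0.03,0,0,-0.036,0,0,0,0.03,0,0,-0.036,0,0,0,0.03,0,0,-0.036,0,0,0,0.03,0,0,-0.036,0,0,0,0.03,0,0,-0.036,0,0,0,0.03,0,0,0,0,0,0]'
python3 -m crank '[0.03,0.0235,0.0224,0,0,0,0,0.03,0.0235,0.0224,0,0,0,0,0.03,0.0235,0.0224,0,0,0,0,0.03,0.0235,0.0224,0,0,0,0,0.03,0.0235,0.0224,0,0,0,0,0.03,0.0235,0.0224,0,0,0,0,0.03,0.0235,0.0224,0,0,0,0,0.03,0.0235,0.0224,0,0,0,0,0.03,0.0235,0.0224,0,0,0,0,0.03,0.0235,0.0224,0,0,0,0,0.03,0.0235,0.0224,0,0,0,0,0.03,0.0235,0.0224,0,0,0,0]'
python3 -m crank '[0.03,0,0,0,0,0,0.097,0.03,0,0,0,0,0,0.097,0.03,0,0,0,0,0,0.097,0.03,0,0,0,0,0,0.097,0.03,0,0,0,0,0,0.097,0.03,0,0,0,0,0,0.097,0.03,0,0,0,0,0,0,0.03,0,0,0,0,0,0]'
python3 - <<'E'
from h import *
o=ctrl.get_obs(); im=eyes.read_camera('wrist'); cv2.imwrite('pics/w2.png',im[:,:,::-1])
np.save('w2.npy',np.r_[o['ee_pos'],o['tool_rot']])
top=eyes.read_camera('top'); cv2.imwrite('pics/top2.png',top[:,:,::-1])
m=R.from_quat(o['tool_rot']).as_matrix(); print(o['clock'],o['ee_pos'],m.round(3),o['q'].round(2))
E
```

```text
clock: 4.48
ee_pos: [485.8, -190.1, 243.1]
tool_rot: [0.464, 0.886, 0.001, 0.007]
wrist_force: [2.4, 0.0, -2.1]
gripper_width: 42.5
finger_force: 62.1
clock: 5.48
ee_pos: [541.2, 196.6, 235.5]
tool_rot: [0.463, 0.886, -0.0, -0.0]
wrist_force: [0.4, 0.0, -2.3]
gripper_width: 42.3
finger_force: 61.9
clock: 6.15
ee_pos: [541.4, 195.3, 235.4]
tool_rot: [0.697, 0.717, -0.0, 0.0]
wrist_force: [-0.7, 0.0, -3.0]
gripper_width: 42.4
finger_force: 61.9
6.15 [541.36239946 195.29396203 235.44153566] [[-0.028  1.    -0.   ]
 [ 1.     0.028 -0.   ]
 [-0.    -0.    -1.   ]] [-0.16  0.54 -0.36  1.72  0.23  0.93 -0.58]
```

View pics/w2.png

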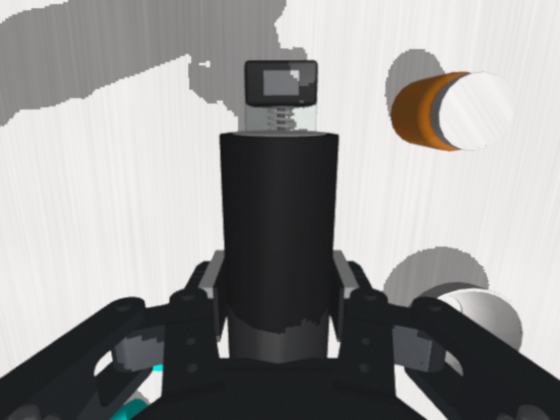

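The held battery (x 220–337, flat end at row 133) hides the cradle, with the housing visible at (281,83). I'll shift sideways to see the charger.

```bash
python3 -m crank '[0.03,0,-0.03,0,0,0,0,0.03,0,-0.03,0,0,0,0,0.03,0,-0.03,0,0,0,0,0.03,0,-0.03,0,0,0,0,0.03,0,0,0,0,0,0,0.03,0,0,0,0,0,0]'
python3 - <<'E'
from h import *
o=ctrl.get_obs(); im=eyes.read_camera('wrist'); cv2.imwrite('pics/w3.png',im[:,:,::-1])
np.save('w3.npy',np.r_[o['ee_pos'],o['tool_rot']])
c=im[40:290,330:480,::-1]; cv2.imwrite('pics/w3c.png',cv2.resize(c,None,fx=2.4*1,fy=2.4,interpolation=cv2.INTER_CUBIC))
print(o['clock'],o['ee_pos'])
E
```

```text
clock: 6.75
ee_pos: [420.7, 192.4, 235.7]
tool_rot: [0.697, 0.717, -0.0, 0.0]
wrist_force: [0.5, 0.5, -2.7]
gripper_width: 42.3
finger_force: 62.3
6.75 [420.67433887 192.39257508 235.72280412]
```

View pics/w3c.png

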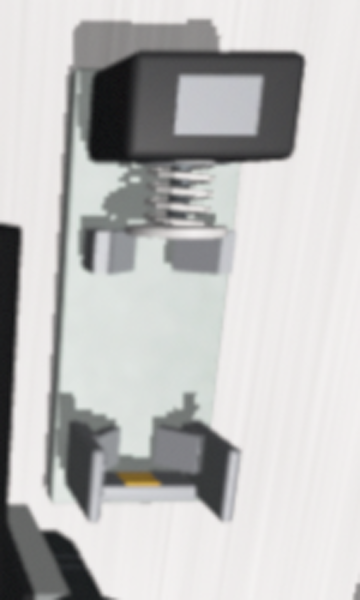

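Charger seen: housing top x 135–303 / y 53–157 (crop px), plate at row 232, cheek tops at x≈100 and 230, lip top strip at rows 486–501.

Run:
```python
from h import *
C=wcam('w3.npy')
L=[((-121,-32,72),(133,53)),((-121,32,72),(304,55)),((-83,32,72),(293,156)),((34,26,58),(230,452)),((68,26,58),(228,521)),((34,-26,58),(103,452)),((68,-26,58),(101,521)),((-122,-38,12),(74,68)),((78,-38,12),(55,500))]
l=np.array([a for a,b in L],float); uv=np.array([((x+.5)/2.4-.5+330,(y+.5)/2.4-.5+40) for a,(x,y) in L])
def W(p,l): l=np.atleast_2d(l); return l@R.from_euler('z',p[2]).as_matrix().T+[p[0],p[1],0]
def fun(p): return (proj(C,W(p,l))-uv).ravel()
r=least_squares(fun,[542,190,-1.55],loss='soft_l1',x_scale=[1,1,.01])
print(r.x,np.degrees(r.x[2])); print(r.fun.reshape(-1,2).round(1))
q=proj(C,W(r.x,[(60,0,33),(68,0,33),(-54,0,62),(-54,-20,42),(-54,20,42)])); print('lip,plate crop px',((q-[330,40]+.5)*2.4-.5).round(0))
# second: top camera
Ct=cam('top'); print('top reproj', proj(Ct,W(r.x,[(78,-38,12),(78,38,12),(-121,32,72),(-83,32,72)])).round(1))
# held battery in w2: rows
C2=wcam('w2.npy'); s=np.load('w2.npy')
print('tool yaw -x',np.degrees(np.arctan2(-R.from_quat(s[3:]).as_matrix()[1,0],-R.from_quat(s[3:]).as_matrix()[0,0])))
g=cv2.imread('pics/w2.png',0).astype(int)
for y in (145,170,200,230): 
    d=np.diff(g[y,200:360]); print(y,200+np.argmin(d)+.5,200+np.argmax(d)+.5)
print([ (y,g[y,265]) for y in range(124,146)],[ (y,g[y,300]) for y in range(124,146)],[(y,g[y,278]) for y in range(315,365,2)])
```

```text
[544.05870848 187.65253822  -1.52980215] -87.65120644655154
[[-1.9 -1.7]
 [ 1.8 -3.2]
 [ 1.1  1.2]
 [ 0.2 -1. ]
 [-2.5  1.2]
 [ 1.8 -0.3]
 [ 0.6  2. ]
 [-1.   0.2]
 [-1.6  2.5]]
lip,plate crop px [[145. 486.]
 [144. 502.]
 [191. 238.]
 [125. 236.]
 [221. 234.]]
top reproj [[241.  223.1]
 [243.7 196.3]
 [166.2 187.1]
 [180.4 188.1]]
tool yaw -x -88.40901827766582
145 219.5 337.5
170 220.5 336.5
200 221.5 335.5
230 223.5 333.5
[(124, np.int64(124)), (125, np.int64(123)), (126, np.int64(124)), (127, np.int64(125)), (128, np.int64(123)), (129, np.int64(116)), (130, np.int64(101)), (131, np.int64(91)), (132, np.int64(88)), (133, np.int64(93)), (134, np.int64(103)), (135, np.int64(102)), (136, np.int64(75)), (137, np.int64(44)), (138, np.int64(32)), (139, np.int64(34)), (140, np.int64(35)), (141, np.int64(34)), (142, np.int64(35)), (143, np.int64(34)), (144, np.int64(34)), (145, np.int64(36))] [(124, np.int64(224)), (125, np.int64(224)), (126, np.int64(223)), (127, np.int64(218)), (128, np.int64(190)), (129, np.int64(140)), (130, np.int64(109)), (131, np.int64(94)), (132, np.int64(90)), (133, np.int64(93)), (134, np.int64(103)), (135, np.int64(100)), (136, np.int64(71)), (137, np.int64(40)), (138, np.int64(32)), (139, np.int64(34)), (140, np.int64(36)), (141, np.int64(36)), (142, np.int64(35)), (143, np.int64(35)), (144, np.int64(34)), (145, np.int64(33))] [(315, np.int64(35)), (317, np.int64(36)), (319, np.int64(35)), (321, np.int64(36)), (323, np.int64(36)), (325, np.int64(34)), (327, np.int64(35)), (329, np.int64(34)), (331, np.int64(35)), (333, np.int64(44)), (335, np.int64(69)), (337, np.int64(72)), (339, np.int64(72)), (341, np.int64(71)), (343, np.int64(71)), (345, np.int64(72)), (347, np.int64(69)), (349, np.int64(70)), (351, np.int64(69)), (353, np.int64(71)), (355, np.int64(70)), (357, np.int64(69)), (359, np.int64(69)), (361, np.int64(68)), (363, np.int64(49))]
```

Run:
```python
from h import *
C1=wcam('w1.npy'); b=np.array([481.69,-189.48]); ax=np.array([np.cos(-.96715),np.sin(-.96715)])
xb=[(onz(C1,(294.5,v),58)[:2]-b)@ax for v in (119.6,223.4,237.2,241.8)]; print('band on barrel',xb)
C2=wcam('w2.npy'); s=np.load('w2.npy'); m=R.from_quat(s[3:]).as_matrix()
E=[(219.5,145),(220.5,170),(221.5,200),(223.5,230),(337.5,145),(336.5,170),(335.5,200),(333.5,230),(265,129.5),(300,128.7)]
E=[(u+(.5 if u<278 else .5),v) for u,v in E]
def pts(p): # tool frame: x_b=-tool x
    x,y,z,tilt,yaw=p
    A=R.from_euler('zy',[yaw,tilt]).as_matrix()  # battery-ish frame in tool coords, +local x=flat end
    t=np.linspace(0,2*np.pi,120)
    l=np.concatenate([np.c_[np.full(120,q),22*np.cos(t),22*np.sin(t)] for q in (-60,60)])
    f=lambda l:(l@A.T+[x,y,z])@m.T+s[:3]
    return f(l),f(np.array([[60,0,-22],[-xb[1],0,-22.]]))
def fun(p):
    h,k=pts(p); q=proj(C2,k); return np.r_[sdist(C2,h,E),(q[:,1]-[136.5,333.5])]
r=least_squares(fun,[0,0,-19,0,0],x_scale=[1,1,1,.02,.02],diff_step=1e-4)
print(r.x.round(2),np.degrees(r.x[3:]),r.fun.round(2))
```

```text
band on barrel [np.float64(-59.98185161450713), np.float64(39.386391450402684), np.float64(53.914468817807624), np.float64(58.83486002906315)]
[ 2.73 -0.07  9.72  0.18  0.02] [10.30305724  1.17244649] [-6.46 -6.72 -7.22 -6.73 -4.89 -6.21 -7.99 -8.77 10.15  8.14  7.49 13.51]
```

```bash
cat > held.py <<'E'
from h import *
from scipy.optimize import minimize
def held(f,E,K):  # E silhouette px, K list of (x along battery, row) on the top line
    C2=wcam(f); s=np.load(f); m=R.from_quat(s[3:]).as_matrix()
    def pts(p):
        A=R.from_euler('zy',[p[4]/50,p[3]/50]).as_matrix(); t=np.linspace(0,2*np.pi,120)
        l=np.concatenate([np.c_[np.full(120,q),22*np.cos(t),22*np.sin(t)] for q in (-60,60)])
        g=lambda l:(l@A.T+p[:3])@m.T+s[:3]
        return g(l),g(np.array([[-x,0,-22.] for x,_ in K]))
    def fun(p):
        h,k=pts(p); q=proj(C2,k); return np.r_[sdist(C2,h,E),q[:,1]-[v for _,v in K]]
    r=min((minimize(lambda p:(fun(p)**2).sum(),[a,0,z,0,0],method='Nelder-Mead',options=dict(maxiter=4000,maxfev=4000,xatol=.01,fatol=1e-3)) for a in (0,8) for z in (-19,-24)),key=lambda r:r.fun)
    return r.x[:3],np.degrees(r.x[3:]/50),fun(r.x)
E
python3 - <<'E'
from held import *
E=[(219.5,145),(220.5,170),(221.5,200),(223.5,230),(337.5,145),(336.5,170),(335.5,200),(333.5,230),(265,129.5),(300,128.7)]
E=[(u+.5,v) for u,v in E]
a,b,c=held('w2.npy',E,[(-60,136.5),(39.4,333.5)])
print('offset in tool',a.round(2),'tilt(about tool y),yaw deg',b.round(2),c.round(2))
E
```

```text
offset in tool [ 2.24 -0.   10.95] tilt(about tool y),yaw deg [0.01 0.  ] [ -7.88  -7.93  -8.2   -7.47 -11.34 -11.27 -11.4  -10.52   3.58   2.67
  -6.88  17.31]
```

```bash
sed -i "s/xatol=.01,/xatol=.01,initial_simplex=np.array([a,0,z,0,0])+np.r_[np.zeros((1,5)),np.eye(5)*4],/" held.py
cat > run1.py <<'E'
from held import *
E=[(219.5,145),(220.5,170),(221.5,200),(223.5,230),(337.5,145),(336.5,170),(335.5,200),(333.5,230),(265,129.5),(300,128.7)]
E=[(u+.5,v) for u,v in E]
a,b,c=held('w2.npy',E,[(-60,136.5),(39.4,333.5)])
print('offset in tool',a.round(2),'tilt(about tool y),yaw deg',b.round(2),c.round(2))
E
python3 run1.py
```

```text
offset in tool [2.8  0.4  9.62] tilt(about tool y),yaw deg [10.48  0.47] [-5.88 -6.48 -7.39 -7.31 -5.3  -6.31 -7.72 -8.13 10.23  8.56  7.61 13.45]
```

```bash
sed -i 's/,(39.4,333.5)\]/]/' run1.py; python3 run1.py
```

```text
offset in tool [  1.48   0.71 -13.39] tilt(about tool y),yaw deg [ 0.62 -0.04] [ 0.39  0.09 -0.47 -0.03  0.24  0.04 -0.41  0.14  0.4  -0.47 -0.06]
```

```bash
cat > plan.py <<'E'
from h import *
O=np.array([544.06,187.65,0]); Rc=R.from_euler('z',-87.65,degrees=True).as_matrix()
off=np.array([1.5,.5,-18.])
def now():
    o=ctrl.get_obs(); return o, o['ee_pos'], R.from_quat(o['tool_rot']).as_matrix()
def tcp_for(c,M): return O+Rc@np.array(c,float)-M@off
def batt(off=off):
    o,p,M=now(); return Rc.T@(p+M@off-O), np.degrees(np.arcsin(-M[2,0]))
E
python3 - <<'E'
from plan import *
o,p,M=now()
M2=M@R.from_rotvec([0,-.119,0]).as_matrix()
c=(9,0,48.8)
t=tcp_for(c,M2); print('tcp target',t,'now',p)
d=t-p; print('shift in level tool axes (z up part separately)',(M.T@np.r_[d[:2],0]).round(1),'down',-d[2])
print('batt now',batt())
E
```

```text
tcp target [544.05353232 175.0271043   31.10314366] now [422.3608016  192.61944543 235.82833642]
shift in level tool axes (z up part separately) [-20.8 121.2   0.2] down 204.7251927625449
batt now (array([ -11.44116875, -120.90023021,  253.82971283]), np.float64(-0.02309783948437944))
```

```bash
python3 -m crank '[0.03,-0.0042,0.0242,0,0,0,0,0.03,-0.0042,0.0242,0,0,0,0,0.03,-0.0042,0.0242,0,0,0,0,0.03,-0.0042,0.0242,0,0,0,0,0.03,-0.0042,0.0242,0,0,0,0,0.03,0,0,0,0,-0.06,0,0.03,0,0,0,0,-0.059,0,0.03,0,0,0,0,0,0]'
python3 -m crank '[0.03,0.0039,0,0.0328,0,0,0,0.03,0.0039,0,0.0328,0,0,0,0.03,0.0039,0,0.0328,0,0,0,0.03,0.0039,0,0.0328,0,0,0,0.03,0.0039,0,0.0328,0,0,0,0.03,0,0,0,0,0,0,0.03,0,0,0,0,0,0,0.03,0,0,0,0,0,0]'
python3 - <<'E'
from plan import *
print(batt(), now()[1],np.degrees(np.arctan2(-now()[2][1,0],-now()[2][0,0])))
o=ctrl.get_obs(); im=eyes.read_camera('wrist'); cv2.imwrite('pics/w4.png',im[:,:,::-1]); np.save('w4.npy',np.r_[o['ee_pos'],o['tool_rot']])
a=eyes.read_camera('scene')[:,:,::-1][220:310,290:420]
cv2.imwrite('pics/s4.png',np.hstack([cv2.resize(a,None,fx=3.4,fy=3.4,interpolation=cv2.INTER_CUBIC), cv2.resize(im[60:366,120:440,::-1],(320,306))]))
E
```

```text
clock: 7.47
ee_pos: [544.5, 177.6, 234.6]
tool_rot: [0.696, 0.716, -0.041, 0.042]
wrist_force: [-0.5, 2.1, -2.4]
gripper_width: 42.4
finger_force: 62.3
clock: 8.13
ee_pos: [544.9, 174.8, 71.6]
tool_rot: [0.697, 0.714, -0.04, 0.043]
wrist_force: [0.9, 0.5, -2.1]
gripper_width: 42.3
finger_force: 62.1
(array([ 9.27421875,  0.86935363, 89.28731404]), np.float64(6.728192372165925)) [544.93906091 174.81045781  71.5859017 ] -88.60175624546419
```

View pics/s4.png

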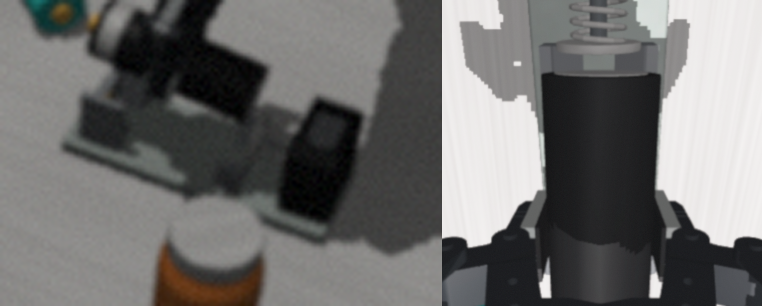

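The battery is centred over the cradle (wrist px ≈279 against the spring at 277), flat end towards the plate. Next I'll check the plate position along x.

Run:
```python
from plan import *
C=wcam('w4.npy')
P=lambda l:proj(C,O+np.array(l,float)@Rc.T).round(1).tolist()
print('plate top front/ back?',P([(-54,0,62),(-57,0,62),(-54,20,42),(-54,-20,42)]),'saddle top corners',P([(-55,30,32),(-37,30,32),(-55,-30,32),(-37,-30,32)]),'flat rim top',P([(9.3-59.6-2.6,0.9,89.3-7.1+21.8)]))
a=cv2.imread('pics/w4.png')[80:150,205:355]; cv2.imwrite('pics/w4c.png',cv2.resize(a,None,fx=5,fy=5,interpolation=cv2.INTER_CUBIC))
```

```text
plate top front/ back? [[273.7, 115.6], [273.5, 108.1], [316.8, 109.5], [231.4, 111.1]] saddle top corners [[334.8, 104.9], [333.2, 141.2], [213.7, 107.2], [216.8, 143.4]] flat rim top [[275.5, 136.8]]
```

View pics/w4c.png

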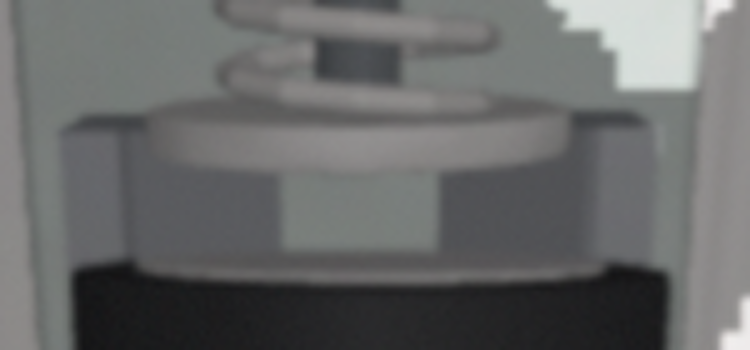

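```bash
sed -i 's/O=np.array(\[544.06,187.65,0\])/O=np.array([545.1,188.3,0])/; s/\[1.5,.5,-18.\]/[1.5,1.5,-18.]/' plan.py
python3 -m crank '[0.03,0.0026,-0.0005,0.0179,0,0,0,0.03,0.0026,0,0.0179,0,0,0,0.03,0,0,0,0,0,0,0.03,0,0,0,0,0,0]'
python3 -c "
from plan import *
print(batt())"
python3 -m crank '[0.03,0.0002,0,0.002,0,0,0,0.03,0,0,0,0,0,0,0.03,0,0,0,0,0,0]'
python3 -m crank '[0.03,0.0002,0,0.002,0,0,0,0.03,0,0,0,0,0,0,0.03,0,0,0,0,0,0]'
python3 -c "
from plan import *
print(batt())"
```

```text
clock: 8.57
ee_pos: [543.3, 175.5, 35.1]
tool_rot: [0.697, 0.715, -0.041, 0.043]
wrist_force: [-0.1, -0.3, -1.9]
gripper_width: 42.7
finger_force: 62.3
(array([ 9.16235088, -0.73409286, 52.80478338]), np.float64(6.805209850723649))
clock: 8.82
ee_pos: [543.7, 175.6, 33.1]
tool_rot: [0.697, 0.715, -0.041, 0.043]
wrist_force: [-0.2, 0.5, -1.7]
gripper_width: 42.3
finger_force: 62.3
clock: 9.07
ee_pos: [543.9, 175.6, 31.0]
tool_rot: [0.697, 0.714, -0.041, 0.043]
wrist_force: [-1.1, -0.7, 5.7]
gripper_width: 42.4
finger_force: 63.2
(array([ 9.0950808 , -0.22671814, 48.74906213]), np.float64(6.784528890679927))
```

```bash
python3 -m crank '[0.05,0,0,0,0,0,0,0.06,0,0,0,0,0,0,0.07,0,0,0,0,0,0,0.07,0,0,0,0,0,0,0.07,0,0,0,0,0,0,0.07,0,0,0,0,0,0,0.07,0,0,0,0,0,0,0.07,0,0,0,0,0,0]'
python3 -m crank '[0.085,0.0035,0,-0.0298,0,0,0,0.085,-0.0035,0,-0.0298,0,0,0,0.085,-0.0035,0,-0.0298,0,0,0,0.085,0,0,0,0,0,0,0.085,0,0,0,0,0,0,0.085,0,0,0,0,0,0]'
python3 - <<'E'
from plan import *
o=ctrl.get_obs(); im=eyes.read_camera('wrist'); cv2.imwrite('pics/w5.png',im[:,:,::-1]); np.save('w5.npy',np.r_[o['ee_pos'],o['tool_rot']])
a=eyes.read_camera('scene')[:,:,::-1][220:310,290:420]
cv2.imwrite('pics/s5.png',np.hstack([cv2.resize(a,None,fx=3,fy=420/90,interpolation=cv2.INTER_CUBIC), im[:,80:480,::-1]]))
E
```

```text
clock: 9.73
ee_pos: [542.9, 175.2, 29.9]
tool_rot: [0.697, 0.715, -0.042, 0.043]
wrist_force: [-0.1, -0.8, 0.1]
gripper_width: 70.0
finger_force: 0.0
clock: 10.23
ee_pos: [542.4, 182.0, 118.9]
tool_rot: [0.697, 0.715, -0.042, 0.043]
wrist_force: [0.5, -0.1, -0.5]
gripper_width: 85.0
finger_force: 0.0
```

View pics/s5.png

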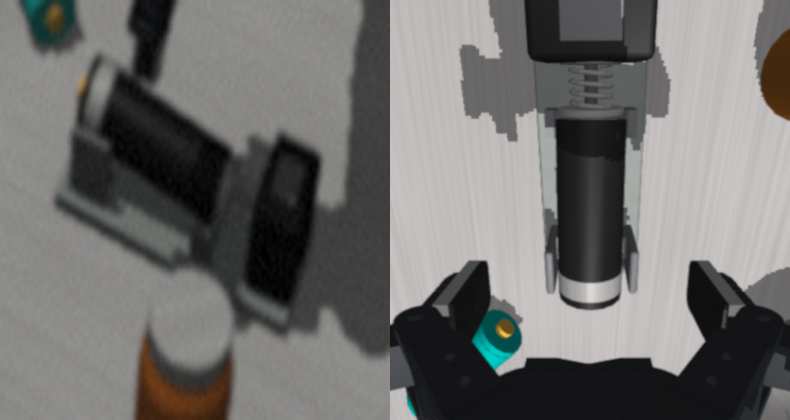

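The battery is released: flat end in the saddle at the plate, stud end up on the lip between the cheeks (wrist rows 120–305, axis column ≈590 in the composite). Next I re-grip.

```bash
python3 -m crank '[0.085,0.0035,0,0.0298,0,0,0,0.085,0.0035,0,0.0298,0,0,0,0.085,-0.0035,0,0.0288,0,0,0,0.085,0,0,0,0,0,0,0.03,0,0,0,0,0,0,0.03,0,0,0,0,0,0,0.03,0,0,0,0,0,0,0.03,0,0,0,0,0,0,0.03,0,0,0,0,0,0,0.03,0,0,0,0,0,0,0.03,0,0,0,0,0,0]' 80
python3 -c "
from plan import *
print(batt(),now()[1])"
```

```text
clock: 11.25
ee_pos: [544.2, 176.3, 32.9]
tool_rot: [0.697, 0.715, -0.04, 0.043]
wrist_force: [0.2, 0.6, 7.5]
gripper_width: 42.0
finger_force: 80.4
(array([ 8.33783862,  0.15169131, 50.56951638]), np.float64(6.733632562287178)) [544.2467461  176.33899022  32.86463089]
```

```bash
python3 -m crank '[0.03,0,0,-0.002,0,0,0,0.03,0.0035,0,-0.0004,0,0,0,0.03,0.0035,0,-0.0004,0,0,0,0.03,0.0035,0,-0.0004,0,0,0,0.03,0.0035,0,-0.0004,0,0,0,0.03,0,0,0,0,0,0,0.03,0,0,0,0,0,0]'
python3 -c "
from plan import *
print(batt(),now()[1])"
```

```text
clock: 11.83
ee_pos: [542.7, 186.9, 32.9]
tool_rot: [0.698, 0.714, -0.043, 0.044]
wrist_force: [1.3, -6.0, 1.4]
gripper_width: 41.4
finger_force: 81.2
(array([-2.33755002, -0.84170059, 50.53338347]), np.float64(7.07152958219497)) [542.73501013 186.86259313  32.85616163]
```

```bash
python3 -m crank '[0.03,0.0035,0,-0.0004,0,0,0,0.03,0.0005,0,0,0,0,0,0.03,0,0,0,0,0,0]'
python3 - <<'E'
from plan import *
print(batt(),now()[1])
o=ctrl.get_obs(); im=eyes.read_camera('wrist'); cv2.imwrite('pics/w6.png',im[:,:,::-1]); np.save('w6.npy',np.r_[o['ee_pos'],o['tool_rot']])
C=wcam('w6.npy'); print('flat rim top px pred', proj(C,O+Rc@np.array([-6-59.6-2.6,0,48.8-7.1+21.8])))
g=cv2.cvtColor(im,cv2.COLOR_RGB2GRAY).astype(int); print(g[122:146,278].tolist())
E
```

```text
clock: 12.08
ee_pos: [542.6, 190.0, 32.8]
tool_rot: [0.698, 0.714, -0.044, 0.044]
wrist_force: [1.2, -8.2, 0.8]
gripper_width: 41.7
finger_force: 81.2
(array([-5.50359283, -0.82431961, 50.45815082]), np.float64(7.140794218323817)) [542.61490201 190.00600324  32.78593598]
flat rim top px pred [[280.8115204  134.65007735]]
[101, 93, 92, 94, 98, 112, 133, 142, 143, 142, 141, 141, 141, 140, 137, 133, 118, 87, 48, 38, 41, 42, 41, 39]
```

```bash
python3 -m crank '[0.03,0.0008,0,0.0016,0,0.031,0,0.03,0.0006,0,0.0017,0,0.031,0,0.03,0.0004,0,0.0018,0,0.031,0,0.03,0.0002,0,0.0018,0,0.03,0,0.03,0,0,0,0,0,0,0.03,0,0,0,0,0,0]'
python3 - <<'E'
from plan import *
print(batt(),now()[1])
o=ctrl.get_obs(); im=eyes.read_camera('wrist'); cv2.imwrite('pics/w7.png',im[:,:,::-1])
a=eyes.read_camera('scene')[:,:,::-1][220:310,290:420]
cv2.imwrite('pics/s7.png',np.hstack([cv2.resize(a,None,fx=3.5,fy=3.5,interpolation=cv2.INTER_CUBIC), im[60:375,110:450,::-1]]))
E
```

```text
clock: 12.63
ee_pos: [543.7, 190.8, 26.4]
tool_rot: [0.699, 0.715, -0.0, 0.001]
wrist_force: [2.7, -9.6, 7.2]
gripper_width: 41.7
finger_force: 81.9
(array([-4.08039791,  0.22330205, 44.36633728]), np.float64(0.071009905987872)) [543.70410416 190.82977068  26.36716118]
```

View pics/s7.png

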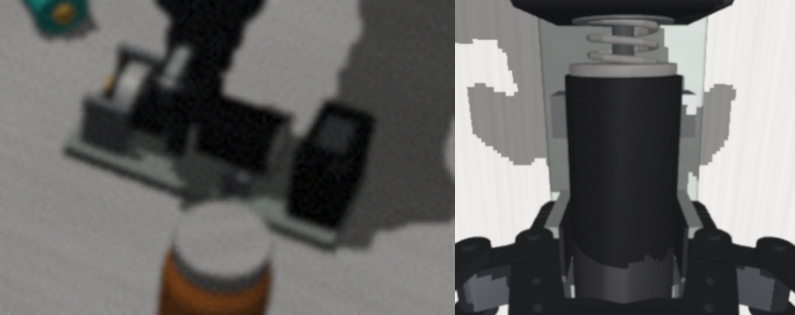

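```bash
python3 -m crank '[0.03,0,0,0.002,0,0,0,0.03,0,0,0,0,0,0,0.03,0,0,0,0,0,0]'
python3 -c "
from plan import *
print(batt(),now()[1])"
python3 -m crank '[0.03,-0.0015,0,0,0,0,0,0.03,-0.0015,0,0,0,0,0,0.03,-0.0015,0,0,0,0,0,0.03,0,0,0,0,0,0,0.03,0,0,0,0,0,0]'
python3 -c "
from plan import *
print(batt(),now()[1])"
```

```text
clock: 12.98
ee_pos: [543.8, 190.8, 26.0]
tool_rot: [0.698, 0.716, -0.0, 0.002]
wrist_force: [-1.3, -9.8, 20.7]
gripper_width: 42.1
finger_force: 83.7
(array([-4.12063103,  0.34462318, 44.00470895]), np.float64(0.16153497763038283)) [543.84351579 190.84537777  26.00652433]
clock: 13.4
ee_pos: [543.9, 190.8, 26.0]
tool_rot: [0.698, 0.716, 0.002, -0.0]
wrist_force: [-0.5, -3.2, 18.5]
gripper_width: 42.1
finger_force: 83.0
(array([-3.95244664,  0.4010908 , 44.02110822]), np.float64(-0.19800802189252312)) [543.93282411 190.79079789  26.01142759]
```

```bash
python3 -m crank '[0.03,0,0,-0.0015,0,0,0,0.03,-0.001,0,0,0,0,0,0.03,0,0,0,0,0,0,0.03,0,0,0,0,0,0]'
python3 - <<'E'
from plan import *
print(batt(),now()[1])
o=ctrl.get_obs(); im=eyes.read_camera('wrist'); cv2.imwrite('pics/w8.png',im[:,:,::-1]); np.save('w8.npy',np.r_[o['ee_pos'],o['tool_rot']])
C=wcam('w8.npy'); print('seated flat rim top / if -3', proj(C,O+np.array([[-60,0,64],[-63,0,64.]])@Rc.T).round(1))
g=cv2.cvtColor(im,cv2.COLOR_RGB2GRAY).astype(int); print(g[110:146,278].tolist())
E
```

```text
clock: 13.73
ee_pos: [543.8, 190.2, 26.2]
tool_rot: [0.698, 0.716, 0.002, -0.001]
wrist_force: [1.4, -1.8, 9.1]
gripper_width: 41.9
finger_force: 82.2
(array([-3.32081756,  0.26807021, 44.1885632 ]), np.float64(-0.26105724560315696)) [543.81335592 190.17427289  26.17823059]
seated flat rim top / if -3 [[278.3 146.6]
 [278.1 136.7]]
[82, 83, 83, 84, 95, 114, 129, 139, 142, 137, 128, 116, 101, 96, 115, 136, 146, 149, 150, 148, 147, 145, 143, 141, 137, 130, 105, 63, 39, 40, 41, 42, 42, 42, 41, 43]
```

```bash
python3 -m crank '[0.03,-0.001,0,-0.0015,0,0,0,0.03,-0.001,0,0,0,0,0,0.03,0,0,0,0,0,0]' 30
python3 -c "
from plan import *
print(batt())"
python3 -m crank '[0.05,0,0,0,0,0,0,0.06,0,0,0,0,0,0,0.085,0,0,0,0,0,0,0.085,0,0,0,0,0,0,0.085,0,0,0,0,0,0,0.085,0,0,-0.03,0,0,0,0.085,0,0,-0.03,0,0,0,0.085,0,0,-0.03,0,0,0,0.085,0,0,-0.03,0,0,0,0.085,0,0,0,0,0,0,0.085,0,0,0,0,0,0]'
python3 - <<'E'
from plan import *
o=ctrl.get_obs(); im=eyes.read_camera('wrist'); cv2.imwrite('pics/w9.png',im[:,:,::-1]); np.save('w9.npy',np.r_[o['ee_pos'],o['tool_rot']])
C=wcam('w9.npy'); print('seated rim top flat/stud, lip edge', proj(C,O+np.array([[-60,0,64],[60,0,64.],[60,22,42],[60,25,33],[68,25,33],[66,0,42]])@Rc.T).round(1))
a=eyes.read_camera('scene')[:,:,::-1][220:310,290:420]
cv2.imwrite('pics/s9.png',np.hstack([cv2.resize(a,None,fx=3,fy=420/90,interpolation=cv2.INTER_CUBIC), im[:,80:480,::-1]]))
E
```

```text
clock: 14.03
ee_pos: [543.5, 187.2, 26.7]
tool_rot: [0.698, 0.716, 0.002, -0.001]
wrist_force: [3.3, -3.3, 0.3]
gripper_width: 41.7
finger_force: 81.5
(array([-0.38533752, -0.1819631 , 44.70094259]), np.float64(-0.21484193798100898))
clock: 14.95
ee_pos: [543.7, 187.9, 148.5]
tool_rot: [0.698, 0.716, 0.003, -0.001]
wrist_force: [-0.5, -0.6, -0.3]
gripper_width: 85.1
finger_force: 0.0
seated rim top flat/stud, lip edge [[277.7 126.9]
 [280.6 290.6]
 [307.2 276.6]
 [309.9 271.6]
 [309.8 280.2]
 [280.4 283.7]]
```

View pics/s9.png

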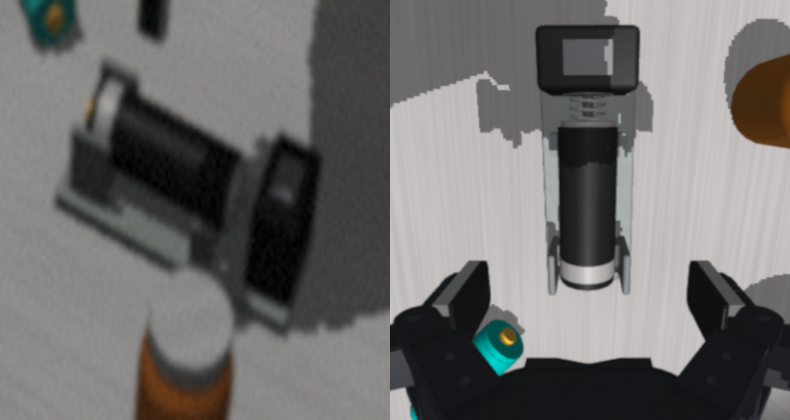

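Run:
```python
from held import *
import plan
g=cv2.cvtColor(cv2.imread('pics/w9.png'),cv2.COLOR_BGR2GRAY).astype(int)
E=[]
for y in (175,185,195,205,215,225):
    d=np.diff(g[y,230:330]); k=np.where(abs(d)>30)[0]; a=[i for i in k if i<25+0 or i<48]; 
    L=max([i for i in range(0,48) if d[i]<-15],key=lambda i:-d[i],default=None); Rr=max([i for i in range(48,99) if d[i]>15],key=lambda i:d[i],default=None)
    print(y,L and 230.5+L,Rr and 230.5+Rr)
print('col279 top',g[115:135,279].tolist(),'bottom',g[255:300,279].tolist())
C=wcam('w9.npy'); W=lambda l:proj(C,plan.O+np.array(l,float)@plan.Rc.T).round(1)
for n,z,x0,t in (('seated',42,0,0),('on lip',48.8,9,np.radians(6.8)),('half',45,-1,np.radians(3))):
    ax=np.array([np.cos(t),0,np.sin(t)]);up=np.array([-np.sin(t),0,np.cos(t)]);c=np.array([x0,0,z])
    print(n,W([c-60*ax+22*up,c+39.4*ax+22*up,c+53.9*ax+22*up,c+60*ax+22*up])[:,1], 'widths', [float(np.ptp(W([c+s*ax+[0,22,0],c+s*ax-[0,22,0]])[:,0])) for s in (-40,0,30)])
```

```text
175 248.5 306.5
185 248.5 305.5
195 248.5 305.5
205 248.5 305.5
215 247.5 304.5
225 248.5 309.5
col279 top [62, 71, 88, 101, 98, 89, 91, 108, 112, 110, 106, 89, 62, 36, 30, 29, 33, 30, 30, 29] bottom [72, 72, 72, 72, 73, 73, 72, 71, 72, 71, 85, 129, 181, 209, 214, 214, 214, 213, 213, 214, 213, 212, 212, 212, 212, 211, 212, 207, 186, 137, 89, 74, 71, 71, 84, 121, 166, 187, 192, 192, 192, 192, 193, 193, 193]
seated [126.9 265.5 283.3 290.6] widths [59.599999999999966, 57.19999999999999, 55.39999999999998]
on lip [137.4 280.3 299.6 307.6] widths [59.50000000000003, 58.099999999999966, 57.10000000000002]
half [123.6 265.7 284.4 292.1] widths [59.900000000000034, 57.900000000000006, 56.5]
```

The rim and band rows (126, 266, 284, 290) match the predicted level, seated pose (127, 265.5, 283, 290.6), and the gripper is clear.

```bash
python3 -c "
from rig import job_done
print(job_done())"
```

```text
the job is handed in; nothing more can be done
None
```

The battery is seated level in both saddles, clamped between the sprung plate and the lip, and the job is handed in at about 15 s of the 51 s; I viewed 12 pictures, two over the limit of 10.

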